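Key the quarter-turn fastener and hold the pump module's cover shut

TASK

The sprung cover of the small white pump module stands ajar because the black winged quarter-turn fastener on it is out of line with the slot below. Turn the wing clockwise until it lies in line with the two small raised ribs on the cover, then press the cover fully down against the gasket of its frame and finish while still holding it pressed shut with the gripper; do not force it, and leave the timer, bottle and cap opener beside it where they are.

Things in the scene. Friction and masses are not known exactly. Their poses are not given: they have to be found in the camera images.
- housing: white hollow pump module fixed to the deck, 150 (x) x 130 (y) x 60 mm high, origin at the centre of its underside, x points from the front edge (nearest the robot) to the hinge edge; its yaw and place vary. A steel plate inside, under the fastener, has a slot along the housing's x
- gasket: 2 mm black rubber strip on the rim of the housing, fixed to it, top 62 mm above the deck; same origin and axes as the housing. The cover's front edge bears on its front strip, 70 mm in front of the housing's centre
- cover (a joint): hinge angle (rad) of the cover: 0 = flush on the gasket, grows as the front edge rises to 0.11, where a spring holds it at the start (front edge 17 mm up, fastener 13 mm up). About 6 N down at the fastener brings it to 0, more presses on the gasket; let go, it springs up. With the fastener out of line the key strikes the slotted plate and the cover stops at about 0.05
- cover_hinge (a point): point on the middle of the cover's hinge line, 70 mm behind the housing's centre and 62 mm above the deck. The hinge line runs along the housing's y
- cover_front (a point): middle of the top of the cover's front edge, 151.5 mm from the hinge line; the cover is an aluminium plate 150 x 132 x 5 mm, its top 67 mm above the deck when shut. x axis in the plate, towards the hinge. Two dark raised ribs 16 x 5 x 2 mm lie on the cover's centre line, centred 26.5 mm before and behind the fastener's axis
- wing (a joint): angle (rad) of the fastener about the cover's upward normal, counter-clockwise from above positive: 0 = wing in line with the ribs (along the housing's x), key in line with the slot. Starts at 0.55 to 1.4, no stop or click at 0 (range -1.5 to 1.5), stays where left (friction 0.05 N m). The key enters the slot when within about 0.15 rad
- wing_grip (a point): point on the fastener's axis at the height to grip, 25 mm above the cover's top face and 115 mm from the hinge line; x axis along the wing. The wing is an upright black bar 44 mm long, 11 mm thick, standing 5 to 31 mm above the cover, on a steel disc of 34 mm diameter and 5 mm thick
- timer: bystander: white timer 46 x 58 x 18 mm, left of the module, origin under its centre
- cap_opener: bystander: flat cap opener 25 x 90 x 12 mm, right of the module, origin under its centre
- wash_bottle: bystander: small white bottle, 40 mm diameter, 76 mm high, behind the module, origin under its centre

How it is judged:
On the way:
1. the wing is turned into line with the ribs (value of joint wing between -0.2 and 0.2 rad), for 0.2 s.
At the end, for the whole second after the job is handed in: The wing is within 0.2 rad of the ribs' line; the cover is shut to within 0.015 rad (about 2 mm at its front edge), still, and bears on the gasket with more than 1 N while the fingers press or grip it or its fastener with more than 2 N (all of step 1 and value of joint cover below 0.015 rad and contact force between cover and gasket above 1 N and contact force between cover and the fingers above 2 N and velocity of joint cover between -0.05 and 0.05 rad/s); the arm keeps its last pose, push and grip.
It fails at once if the cover is forced against the gasket with more than 70 N (contact force between cover and gasket above 70 N).
It fails at once if the timer is moved more than 3 cm (distance of timer from where it was at the start of the episode above 0.03 m).
It fails at once if the cap opener is moved more than 3 cm (distance of cap_opener from where it was at the start of the episode above 0.03 m).
It fails at once if the bottle is moved more than 3 cm (distance of wash_bottle from where it was at the start of the episode above 0.03 m).
It also fails if it takes over 35 s, if anything falls off the work surface, if the arm or the gripper's body presses on something with over 40 N, if the wrist force passes 120 N, or if a joint passes its speed limit or range.

ROBOT

A 6-joint arm with a two-finger parallel gripper is mounted at the origin on a cart in front of the work surface, level with it; the furniture and walls round the work are solid. World frame = base frame: x ahead of the robot, y to its left, z up, the work surface at z = 0. Lengths are in m, angles in rad, forces in N, time in s.
With the tool pointing down it reaches from about 0.375 to 0.9 m from the base axis. Payload 3.1 kg.
Tool frame: the origin (TCP) lies midway between the tips of the shut fingers; the grasp point (between the pads) lies 19 mm behind it; x points along the fingers, y is the direction in which the jaws open and shut, and the axes are right-handed (so a half turn about x gives the same grasp; the last joint's range is limited). The gripper opens to 85 mm and grips with 20 to 120 N. Pads are 22 mm wide; open, the fingers measure 114 mm over their backs; the gripper's body (76 mm by 85 mm) begins 54 mm behind the grasp point. The pads swing forward as they close: fully open they stand 13 mm farther back than shut.
Start: joints at [0.923, 0.527, 1.433, -0, 1.181, -0.178], TCP at [0.282, 0.558, 0.231] pointing down, gripper open.
Joint ranges: [-3.08, 3.08], [-0.75, 2.2], [0.22, 2.44], [-1.43, 4.57], [0, 2.65], [-2.85, 2.85]. Speed limits (rad/s): [2.79, 2.79, 3.14, 3.14, 3.14, 3.14].

INTERFACE

Orientations are given as a unit quaternion [x, y, z, w].
In Python, from station import manip gives the robot as it stands.
- The arm moves only by the tool carry_out, never from a script. Its argument "commands" is a list that holds one entry, the list of rows, each a list of 7 numbers: the shift along the tool's x, y, z in units of 25 mm (1.0 is 25 mm), then the turn, a rotation vector about the tool's x, y, z in units of 5 degrees (1.0 is 5 degrees), then the finger opening in mm, from 0 to 85.4. A call has exactly 5 rows; each row is the pose to reach, as a shift and turn from the pose commanded when the call began, along the tool's axes at that moment; what a row does not reach only later rows make up. A row lasts 1/10 s, in which the tool goes at most 50 mm and 8.59 degrees, less where a joint would pass 70% of its speed; a pose out of reach is approached as far as the arm can. A call with a gripper value outside its range is refused whole. The fingers move at their own pace and stop on an object; "force" is the grip in N (left out, the last holds). Time passes only in rows, so rows that repeat a pose let the fingers close, or fill a call up. It gives the time, the measured TCP pose, the force and the opening at its end, in the units of the state.
- manip.sense(): the state, without advancing time (a new reading comes with each control period).
- manip.snapshot(name): name is "side" or "top"; returns a dict with "image" (400x640x3 uint8, red, green, blue), "fx", "fy", "cx", "cy" (pixels), "k1" (the pictures are not rectified: a ray, as slopes to the right and down, at radius r is drawn at 1 + k1 r^2 times it, then the intrinsics apply), "rvec" (rotation vector, rad) and "tvec" (3), from world to camera coordinates, as OpenCV has them. Camera axes: x right, y down, z forward; pixel columns grow to the right and rows downward; lengths in m; the calibration is good to about 2 mm. A picture is of the moment at which its call begins. There is no depth.
- manip.sign_off(): hands the job in, once; it reports no verdict.
The state is a dict: "t": time; "q": joint angles; "qd": joint speeds; "tau": joint torques, N m; "tcp_pos": TCP position; "tool_rot": TCP orientation; "force": force on the tool from outside, world axes, zero at the start; "ft_torque": the same for the moment, N m; "finger_gap": opening from 0.0 (shut) to 1.0 (fully open).
Only numpy, scipy, OpenCV 4.12 (cv2) and the standard library are available. Lean on these libraries where they do the work, as an engineer would, in place of code of your own. Each camera call takes 0.05 s, during which the arm holds its last target.

## Working session

There is one attempt and no reset: what is moved stays moved. The work goes in short steps, Python scripts to look and compute and a tool call to move; the robot and the scene stay as the last step left them, time stands still between calls to the robot, and variables do not carry over. Pictures are saved under pics/ and viewed, and the job is handed in when it is done.

Besides the shell and the picture viewer there is one more tool, called after "Call:" as name([rows], argument=value, ...), one row to a line, values as JSON. carry_out: Moves the arm, as the interface text tells. Its arguments: {"type":"object","properties":{"commands":{"type":"array"},"force":{"type":"number"}},"required":["commands"]}

```bash
ls; mkdir -p pics; cat > h.py <<'E'
import numpy as np, cv2
from station import manip
from scipy.spatial.transform import Rotation as R
def snap(n,f=None):
    s=manip.snapshot(n)
    if f: cv2.imwrite('pics/'+f,cv2.cvtColor(s['image'],cv2.COLOR_RGB2BGR))
    return s
def ray(s,u,v):
    x=(u-s['cx'])/s['fx'];y=(v-s['cy'])/s['fy'];a,b=x,y
    for _ in range(20):
        k=1+s['k1']*(a*a+b*b);a,b=x/k,y/k
    M=R.from_rotvec(np.ravel(s['rvec'])).as_matrix();t=np.ravel(s['tvec'])
    return -M.T@t, M.T@np.array([a,b,1.])
def plane(s,u,v,z):
    o,d=ray(s,u,v);return o+d*(z-o[2])/d[2]
def proj(s,p):
    M=R.from_rotvec(np.ravel(s['rvec'])).as_matrix();c=M@np.asarray(p)+np.ravel(s['tvec'])
    a,b=c[0]/c[2],c[1]/c[2];k=1+s['k1']*(a*a+b*b)
    return np.array([s['fx']*a*k+s['cx'],s['fy']*b*k+s['cy']])
E
python3 - <<'E'
from h import *
np.set_printoptions(precision=4,suppress=True)
a=snap('top','top0.png');b=snap('side','side0.png')
for s in(a,b): print({k:v for k,v in s.items() if k!='image'}, ray(s,320,200))
print(manip.sense())
E
```

```text
pics
{'fx': 361.5803756818181, 'fy': 361.5803756818181, 'cx': 319.31431946949954, 'cy': 199.48926579616307, 'k1': -0.06664164132635082, 'rvec': array([ 2.1746, -2.1556,  0.1589]), 'tvec': array([-0.0381,  0.6288,  1.0225])} (array([ 0.4947, -0.0121,  1.0942]), array([ 0.1251, -0.0212, -0.9919]))
{'fx': 383.1659111473733, 'fy': 383.1659111473733, 'cx': 317.0395669851164, 'cy': 188.17096078411322, 'k1': 0.017940111395535467, 'rvec': array([ 1.933 , -0.4652,  0.323 ]), 'tvec': array([-0.543 ,  0.1979,  0.6788])} (array([ 0.2248, -0.7333,  0.4545]), array([ 0.4301,  0.7994, -0.4206]))
{'t': 0.1, 'q': array([ 0.9235,  0.5284,  1.4338, -0.    ,  1.1814, -0.1785]), 'qd': array([-0.0006, -0.0012, -0.0021, -0.0007, -0.0006,  0.    ]), 'tau': array([ -0.0004, -44.3303, -17.8586,  -0.0003,   0.0039,  -0.    ]), 'tcp_pos': array([0.2819, 0.5571, 0.2304]), 'tool_rot': array([ 0.1635,  0.6881, -0.1648,  0.6875]), 'force': array([0.7545, 0.539 , 0.029 ]), 'ft_torque': array([-0.0113, -0.0196,  0.0207]), 'finger_gap': 0.9984291021839126}
```

View pics/top0.png

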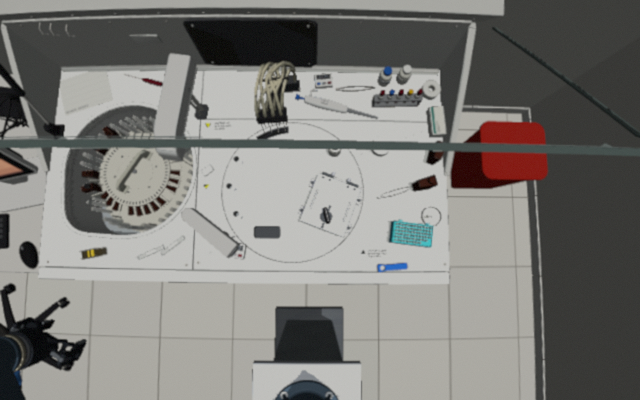

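View pics/side0.png

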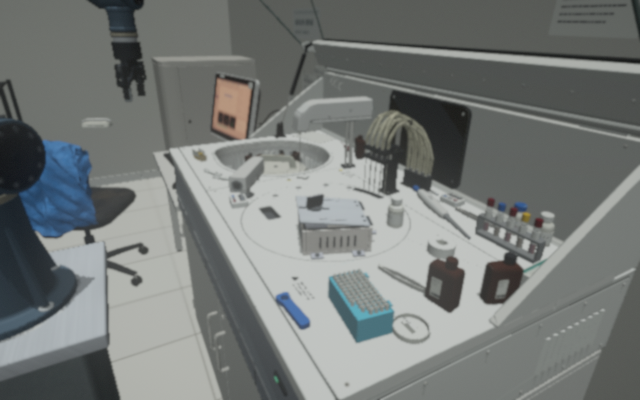

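```bash
python3 - <<'E'
import cv2
a=cv2.imread('pics/top0.png');b=cv2.imread('pics/side0.png')
cv2.imwrite('pics/tz.png',cv2.resize(a[150:250,270:390],None,fx=6,fy=6,interpolation=cv2.INTER_CUBIC))
cv2.imwrite('pics/sz.png',cv2.resize(b[180:270,280:410],None,fx=6,fy=6,interpolation=cv2.INTER_CUBIC))
E
```

```text
(no output)
```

View pics/tz.png

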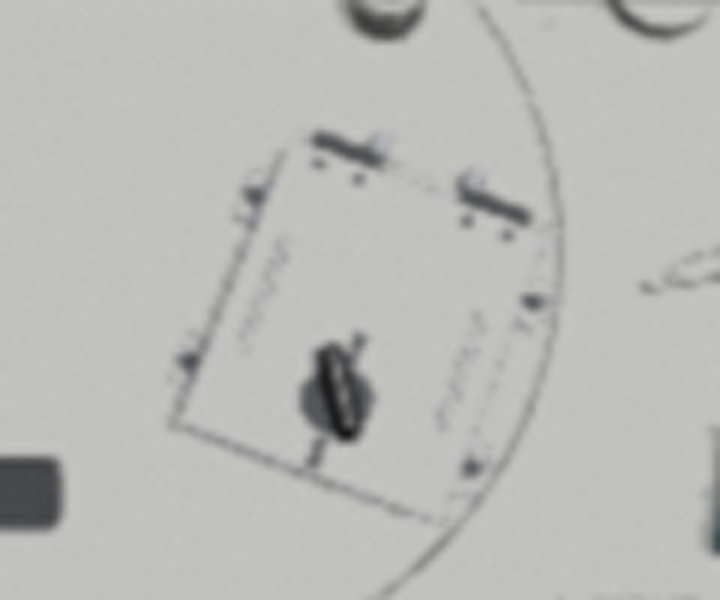

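View pics/sz.png

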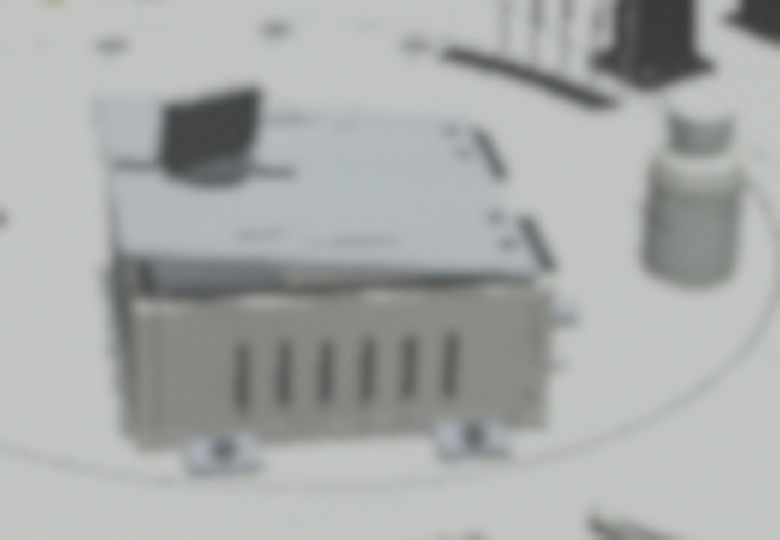

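```bash
python3 - <<'E'
from h import *
np.set_printoptions(precision=4,suppress=True)
s=snap('top'); im=s['image']; b=snap('side')
g=cv2.cvtColor(im,cv2.COLOR_RGB2GRAY)[150:250,270:390]
G=cv2.resize(g,None,fx=6,fy=6,interpolation=cv2.INTER_CUBIC)
def z2p(x,y): return 270+(x+.5)/6-.5,150+(y+.5)/6-.5
sub=np.zeros_like(G);sub[320:480,290:385]=1
m=((G<60)&(sub>0)).astype(np.uint8)
n,l,st,c=cv2.connectedComponentsWithStats(m)
i=1+np.argmax(st[1:,4]);print(st[i],c[i])
rect=cv2.minAreaRect(np.argwhere(l==i)[:,::-1].astype(np.float32));print(rect)
y,x=np.nonzero(l==i)
w=np.linalg.eigh(np.cov(np.c_[x,y].T))[1][:,1];print('dir',w)
P=lambda x,y,z:plane(s,*z2p(x,y),z)
ctr=c[i];wa=P(*(ctr+40*w),.105);wb=P(*(ctr-40*w),.105)
d=wa-wb;print('wing',P(*ctr,.105),'len',np.linalg.norm(P(*(ctr+rect[1][1]/2*w),.105)-P(*(ctr-rect[1][1]/2*w),.105)),'ang',np.arctan2(d[1],d[0]))
far=P(357,343,.0787);near=P(316,455,.0845);d=far-near;print('ribs',far,near,np.linalg.norm(d),'yaw',np.arctan2(d[1],d[0]),'mid',(far+near)/2)
fl=P(172,427,.084);fr=P(438,520,.084);d=fl-fr;print('front',fl,fr,np.linalg.norm(d),'yaw',np.arctan2(d[1],d[0])-np.pi/2,(fl+fr)/2)
hl=P(322,140,.067);hr=P(524,214,.067);d=hl-hr;print('hinge',hl,hr,'yaw',np.arctan2(d[1],d[0])-np.pi/2,(hl+hr)/2)
# bar
for u in (100,330,600): print([plane(s,u,143,z) for z in (.3,.5,.7)])
E
```

```text
[ 319  355   36   84 1038] [331.9046 400.7235]
((331.23974609375, 397.97259521484375), (86.25932312011719, 20.131078720092773), 69.44395446777344)
dir [0.2861 0.9582]
wing [ 0.5743 -0.047   0.105 ] len 0.009217249618619361 ang -2.8460541663442096
ribs [ 0.6038 -0.0596  0.0787] [ 0.5505 -0.0405  0.0845] 0.056844725324246226 yaw -0.3452876745995762 mid [ 0.5772 -0.05    0.0816]
front [0.563  0.0267 0.084 ] [ 0.5209 -0.0974  0.084 ] 0.13102805715304813 yaw -0.327586401744951 [ 0.5419 -0.0354  0.084 ]
hinge [ 0.7033 -0.0429  0.067 ] [ 0.6682 -0.1404  0.067 ] yaw -0.3453864295586071 [ 0.6857 -0.0916  0.067 ]
[array([0.7216, 0.4769, 0.3   ]), array([0.6644, 0.3538, 0.5   ]), array([0.6073, 0.2306, 0.7   ])]
[array([ 0.7252, -0.0508,  0.3   ]), array([ 0.6671, -0.0411,  0.5   ]), array([ 0.6091, -0.0313,  0.7   ])]
[array([ 0.7401, -0.7036,  0.3   ]), array([ 0.6783, -0.5295,  0.5   ]), array([ 0.6165, -0.3554,  0.7   ])]
```

```bash
python3 - <<'E'
from h import *
np.set_printoptions(precision=4,suppress=True)
a=snap('top');b=snap('side')
# bar: plane fit from top rays: through camera centre and bar pixels
o,d1=ray(a,100,143);_,d2=ray(a,600,147);n=np.cross(d1,d2)
for uv in ((320,45),(450,62),(600,85)):
    o2,d=ray(b,*uv);t=n@(o-o2)/(n@d);print('bar',uv,o2+d*t)
print('front edge',[plane(a,u,v,0) for u,v in((60,272),(320,280))], 'wedge',plane(a,213,232,.05))
yaw=-.345;ax=np.array([np.cos(yaw),np.sin(yaw),0]);
h=np.array([.577,-.050,0])+ax*np.cos(.11)*-0;  # axis pt
def P(along,up,th=.11,phi=None,off=0):
    # along wing offset
    H=np.array([.577,-.05,.0])+ax*(.115*np.cos(.11)-5e-3*np.sin(.11))*1.; H[2]=.062
    xl=np.array([-1*np.cos(th),0,np.sin(th)]);
    nrm=ax*np.sin(th)+np.array([0,0,np.cos(th)]); e=ax*np.cos(th)-np.array([0,0,np.sin(th)]); l=np.cross(nrm,e)
    return H-e*.115+nrm*(.005+up)+ (e*np.cos(.64)+l*np.sin(.64))*along
print('grip',P(0,.025))
for s,sc,(u0,v0) in((a,6,(270,150)),(b,6,(280,180))):
    print([ (proj(s,P(al,up))-[u0,v0])*6 for al,up in((.022,.031),(-.022,.031),(.022,.005),(-.022,.005))])
s=manip.sense();Rm=R.from_quat(s['tool_rot']).as_matrix();print(Rm)
E
```

```text
bar (320, 45) [0.6926 0.1488 0.4082]
bar (450, 62) [ 0.6972 -0.2736  0.4027]
bar (600, 85) [ 0.7009 -0.4912  0.3955]
front edge [array([0.4032, 0.7562, 0.    ]), array([ 0.3926, -0.0372,  0.    ])] wedge [0.5304 0.2731 0.05  ]
grip [ 0.5796 -0.0509  0.1044]
[array([324.9863, 338.9274]), array([353.1042, 430.2115]), array([321.0392, 350.5072]), array([348.4171, 439.5983])]
[array([254.6815,  77.3584]), array([169.228 , 101.1056]), array([246.0473, 140.3704]), array([161.2794, 166.0972])]
[[-0.0005  0.4518  0.8921]
 [-0.0006  0.8921 -0.4518]
 [-1.     -0.0007 -0.0002]]
```

```bash
python3 - <<'E'
from h import *
np.set_printoptions(precision=1,suppress=True)
a=cv2.imread('pics/top0.png');b=cv2.imread('pics/side0.png')
A=cv2.resize(a[198:232,312:340],None,fx=14,fy=14,interpolation=cv2.INTER_CUBIC)
B=cv2.resize(b[188:216,296:332],None,fx=14,fy=14,interpolation=cv2.INTER_CUBIC)
C=np.zeros((480,910,3),np.uint8);C[:A.shape[0],:A.shape[1]]=A;C[:B.shape[0],400:400+B.shape[1]]=B
cv2.imwrite('pics/zz.png',C[:,:])
E
python3 -c "
import cv2;c=cv2.imread('pics/zz.png');cv2.imwrite('pics/zz2.png',cv2.resize(c,(800,422)))"
```

```text
(no output)
```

View pics/zz2.png

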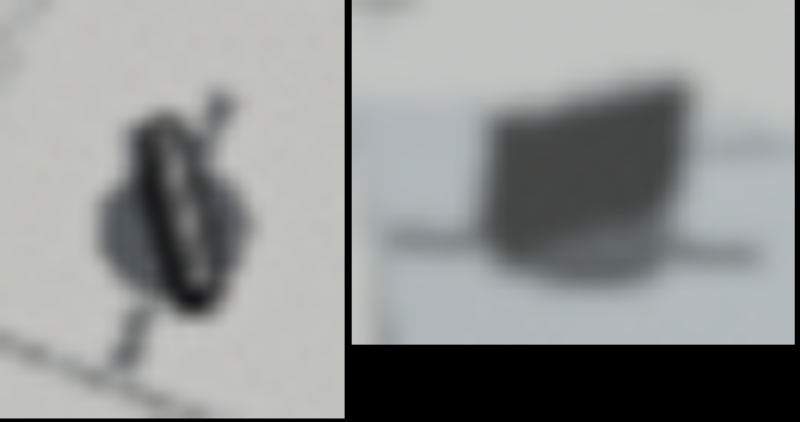

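```bash
cat > g.py <<'E'
from h import *
def frame(th,yaw=-.345,C=(.577,-.05)):
    ax=np.array([np.cos(yaw),np.sin(yaw),0]);H=np.array([*C,0])+ax*(.115*np.cos(.11)-.005*np.sin(.11));H[2]=.062
    nrm=ax*np.sin(th)+np.array([0,0,np.cos(th)]); e=ax*np.cos(th)-np.array([0,0,np.sin(th)]); l=np.cross(nrm,e)
    return H,e,l,nrm
def P(x,y,up,th=.11,**k):
    H,e,l,n=frame(th,**k);return H+e*(-.115+x)+l*y+n*(.005+up)
E
python3 - <<'E'
from g import *
np.set_printoptions(precision=1,suppress=True)
a=snap('top');b=snap('side')
T=lambda p:(proj(a,p)-[312,198]+.5)*12.31
S=lambda p:(proj(b,p)-[296,188]+.5)*12.31+[352,0]
print('ribs',T(P(.0265,0,.002)),T(P(-.0265,0,.002)),'disc',T(P(0,0,.005)))
print('side ribs ends',S(P(.0345,0,.002)),S(P(-.0345,0,.002)))
pts=np.array([S(P(.017*np.cos(t),.017*np.sin(t),u)) for t in np.linspace(0,6.28,60) for u in(0,.005)]);print('disc',pts.min(0),pts.max(0))
for ph in(.55,.6,.65,.7):
    c,s=np.cos(ph),np.sin(ph)
    q=[P(c*x-s*y,s*x+c*y,u) for u in(.031,.005) for x,y in((-.022,-.0055),(-.022,.0055),(.022,-.0055),(.022,.0055))]
    print(ph,'top',T(q[0]/2+q[1]/2),T(q[2]/2+q[3]/2),'side',*[S(p) for p in q])
E
```

```text
ribs [213.7 121.5] [135.4 335.4] disc [175.8 225.4]
side ribs ends [765.2 246.1] [389.5 226.9]
disc [484.1 181.4] [673.9 288.4]
0.55 top [204.9 300. ] [164.5 108.6] side [520.3 122.8] [482.   99.1] [710.5  81.7] [671.8  59.1] [503.8 256.5] [466.1 231.9] [692.4 211.6] [654.2 188.1]
0.6 top [209.8 298.9] [159.7 109.7] side [525.5 124.9] [484.8 101.7] [707.6  79.2] [666.7  57.2] [509.  258.6] [468.8 234.6] [689.5 208.9] [649.2 186.1]
0.65 top [214.5 297.6] [155.  110.9] side [530.9 126.9] [487.8 104.3] [704.5  76.7] [661.4  55.3] [514.3 260.7] [471.8 237.3] [686.4 206.4] [644.  184.2]
0.7 top [219.2 296.1] [150.3 112.4] side [536.5 128.8] [491.1 106.9] [701.   74.3] [656.1  53.5] [519.8 262.6] [475.  239.9] [683.1 203.8] [638.7 182.3]
```

```bash
cat >> g.py <<'E'
def target(up,ph,th=.11,**k):
    H,e,l,n=frame(th,**k); w=e*np.cos(ph)+l*np.sin(ph)
    x=-n; y=np.cross(n,w); return P(0,0,up,th,**k), np.c_[x,y,np.cross(x,y)]
def delta(p,M,s=None):
    s=s or manip.sense();T=R.from_quat(s['tool_rot']).as_matrix()
    return np.r_[T.T@(p-s['tcp_pos'])/.025, R.from_matrix(T.T@M).as_rotvec()/np.radians(5)]
E
python3 - <<'E'
from g import *
np.set_printoptions(precision=3,suppress=True)
p,M=target(.095,.58);print(p,M)
d=delta(p,M);print(d);print(d/3)
E
```

```text
[ 0.587 -0.054  0.174] [[-0.103 -0.23   0.968]
 [ 0.037  0.971  0.235]
 [-0.994  0.06  -0.092]]
[  2.289 -16.299  21.91   -8.057   1.252   0.294]
[ 0.763 -5.433  7.303 -2.686  0.417  0.098]
```

Call:
carry_out([
  [[0,-1.1,1.5,-0.5,0,0,85],[0,-2.2,2.9,-1.1,0,0,85],[0,-3.3,4.4,-1.6,0,0,85],[0,-4.4,5.8,-2.1,0,0,85],[0,-5.4,7.3,-2.7,0,0,85]],
], force=40)

```text
t: 0.9
tcp_pos: [0.3843, 0.3531, 0.2315]
tool_rot: [0.081, 0.702, -0.081, 0.702]
force: [0.5, 0.7, 0.2]
finger_gap: 0.993
```

```bash
python3 - <<'E'
from g import *
np.set_printoptions(precision=3,suppress=True)
p,M=target(.095,.58)
d=delta(p,M);s=manip.sense();print(d,s['t'],s['tcp_pos'],s['q'],s['force'])
E
```

```text
[  2.298 -13.982  11.602  -5.329   1.196   0.433] 0.9 [0.384 0.353 0.231] [ 0.529  0.389  1.689 -0.     1.063 -0.812] [0.493 0.72  0.192]
```

Call:
carry_out([
  [[0,-1.4,1.2,-0.5,0.1,0,85],[0,-2.8,2.3,-1.1,0.2,0,85],[0,-4.2,3.5,-1.6,0.3,0,85],[0,-5.6,4.6,-2.1,0.4,0,85],[0,-7.0,5.8,-2.7,0.5,0,85]],
])

```text
t: 1.4
tcp_pos: [0.4852, 0.1492, 0.2316]
tool_rot: [0.0, 0.722, 0.003, 0.692]
force: [0.3, 1.2, 0.3]
finger_gap: 0.994
```

```bash
python3 - <<'E'
from g import *
np.set_printoptions(precision=3,suppress=True)
p,M=target(.095,.58)
d=delta(p,M);s=manip.sense();print(d,s['t'],s['tcp_pos'],s['q'],s['force'])
E
```

```text
[ 2.081 -8.141  4.123 -2.647  0.643  0.446] 1.4 [0.485 0.149 0.232] [ 0.073  0.386  1.695  0.009  1.103 -1.507] [0.297 1.171 0.289]
```

Call:
carry_out([
  [[0.4,-1.6,0.8,-0.5,0.1,0.1,85],[0.8,-3.2,1.6,-1.1,0.3,0.2,85],[1.2,-4.8,2.4,-1.6,0.4,0.3,85],[1.7,-6.4,3.3,-2.1,0.5,0.4,85],[2.0,-7.7,3.9,-2.5,0.6,0.4,85]],
])

```text
t: 1.9
tcp_pos: [0.5817, -0.044, 0.1753]
tool_rot: [-0.062, 0.735, 0.093, 0.668]
force: [0.4, -0.6, 0.1]
finger_gap: 0.998
```

```bash
python3 - <<'E'
from g import *
np.set_printoptions(precision=3,suppress=True)
a=snap('top','top1.png');b=snap('side','side1.png')
s=manip.sense();print(s['t'],s['tcp_pos'],s['q'],s['force'])
for up in(.095,.0085): print(delta(*target(up,.58),s))
A=cv2.resize(cv2.imread('pics/top1.png')[150:250,270:390],None,fx=4,fy=4,interpolation=cv2.INTER_CUBIC)
B=cv2.resize(cv2.imread('pics/side1.png')[140:240,260:360],None,fx=4,fy=4,interpolation=cv2.INTER_CUBIC)
A=A[:400,:400];cv2.imwrite('pics/c1.png',np.hstack([A,B]))
E
```

```text
2.0 [ 0.583 -0.046  0.175] [-0.272  0.582  1.516  0.006  1.146 -2.061] [-0.931  0.167  0.42 ]
[ 0.005 -0.33   0.093 -0.226  0.055  0.067]
[ 3.465 -0.31   0.077 -0.226  0.055  0.067]
```

View pics/c1.png

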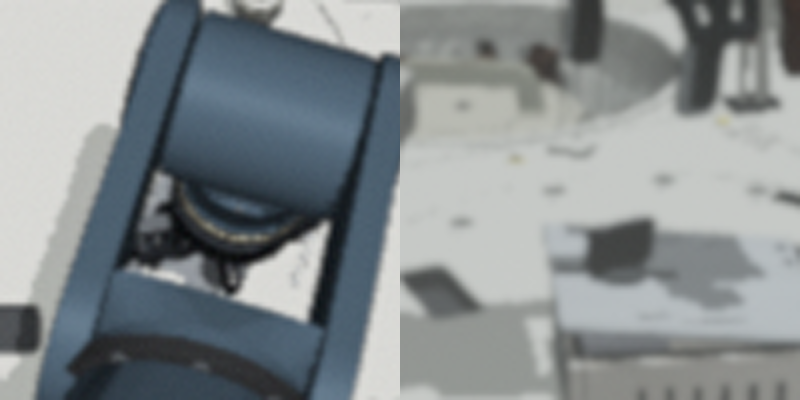

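View pics/side1.png

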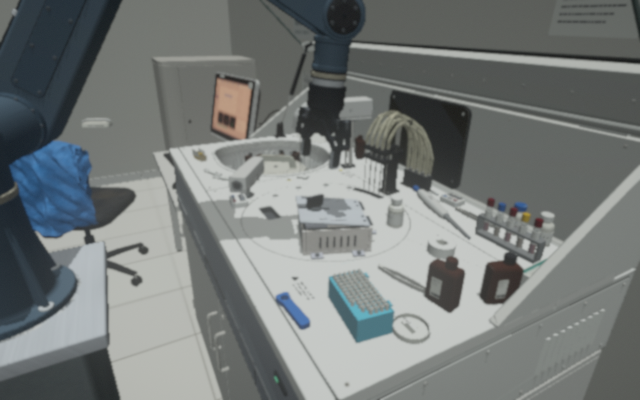

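Call:
carry_out([
  [[0,-0.2,0.1,-0.1,0,0,85],[0,-0.3,0.1,-0.2,0.1,0.1,85],[0.5,-0.3,0.1,-0.2,0.1,0.1,85],[1,-0.3,0.1,-0.2,0.1,0.1,85],[1.5,-0.3,0.1,-0.2,0.1,0.1,85]],
])

```text
t: 2.5
tcp_pos: [0.5799, -0.0455, 0.1371]
tool_rot: [-0.065, 0.738, 0.103, 0.664]
force: [-0.1, 0.4, 0.1]
finger_gap: 0.994
```

```bash
python3 - <<'E'
from g import *
np.set_printoptions(precision=3,suppress=True)
b=snap('side','side2.png')
s=manip.sense();print(s['t'],s['tcp_pos'],s['q'],s['force'])
print(delta(*target(.0085,.58),s))
T=R.from_quat(s['tool_rot']).as_matrix()
for q in ((-.013,.0425,0),(-.013,-.0425,0),(0,0,0)): print((proj(b,s['tcp_pos']+T@np.array(q))-[280,140])*8)
B=cv2.resize(cv2.imread('pics/side2.png')[140:210,280:370],None,fx=8,fy=8,interpolation=cv2.INTER_CUBIC)
cv2.imwrite('pics/c2.png',B)
E
```

```text
2.55 [ 0.578 -0.045  0.135] [-0.275  0.636  1.545  0.01   1.083 -2.09 ] [-0.288 -0.549 -0.301]
[ 1.854 -0.322  0.126  0.04  -0.116 -0.083]
[176.186 253.18 ]
[379.483 362.102]
[268.221 349.964]
```

View pics/c2.png

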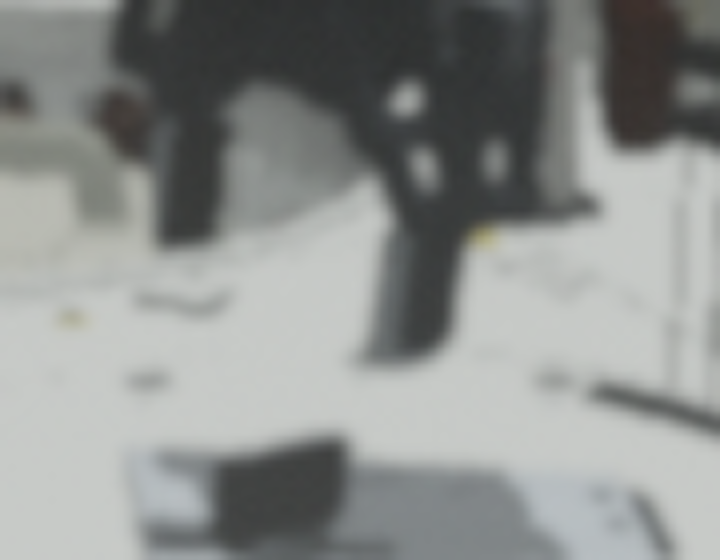

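Call:
carry_out([
  [[0.2,-0.3,0.1,0,-0.1,-0.1,85],[0.2,-0.3,0.1,0,-0.1,-0.1,85],[0.2,-0.3,0.1,0,-0.1,-0.1,85],[0.2,-0.3,0.1,0,-0.1,-0.1,85],[0.2,-0.3,0.1,0,-0.1,-0.1,85]],
])

```text
t: 3.05
tcp_pos: [0.5848, -0.0532, 0.133]
tool_rot: [-0.068, 0.734, 0.1, 0.668]
force: [0.1, -0.7, 0.3]
finger_gap: 0.994
```

```bash
python3 - <<'E'
from g import *
np.set_printoptions(precision=3,suppress=True)
s=manip.sense();print(s['t'],s['tcp_pos'],s['q'],s['qd'],s['force'])
print(delta(*target(.0085,.58),s))
E
```

```text
3.05 [ 0.585 -0.053  0.133] [-0.283  0.64   1.54   0.006  1.065 -2.095] [ 0.001  0.002  0.002 -0.001 -0.002  0.001] [ 0.067 -0.693  0.328]
[ 1.819  0.075 -0.082  0.029  0.052  0.054]
```

Call:
carry_out([
  [[0.4,0.1,-0.1,0,0.1,0.1,85],[0.8,0.1,-0.1,0,0.1,0.1,85],[1.2,0.1,-0.1,0,0.1,0.1,85],[1.6,0.1,-0.1,0,0.1,0.1,85],[1.7,0.1,-0.1,0,0.1,0.1,85]],
])

```text
t: 3.55
tcp_pos: [0.5759, -0.0494, 0.0888]
tool_rot: [-0.064, 0.739, 0.103, 0.663]
force: [0.2, 0.1, 0.8]
finger_gap: 0.998
```

```bash
python3 - <<'E'
from g import *
np.set_printoptions(precision=3,suppress=True)
b=snap('side','side3.png')
s=manip.sense();print(s['t'],s['tcp_pos'],s['qd'],s['force'])
print(delta(*target(.0085,.58),s))
B=cv2.resize(cv2.imread('pics/side3.png')[150:220,280:370],None,fx=8,fy=8,interpolation=cv2.INTER_CUBIC)
cv2.imwrite('pics/c3.png',B)
E
```

```text
3.6 [ 0.576 -0.049  0.089] [ 0.002 -0.017 -0.016 -0.001  0.016  0.001] [-0.473  0.675 -0.899]
[ 0.029 -0.051  0.062  0.03  -0.089 -0.069]
```

View pics/c3.png

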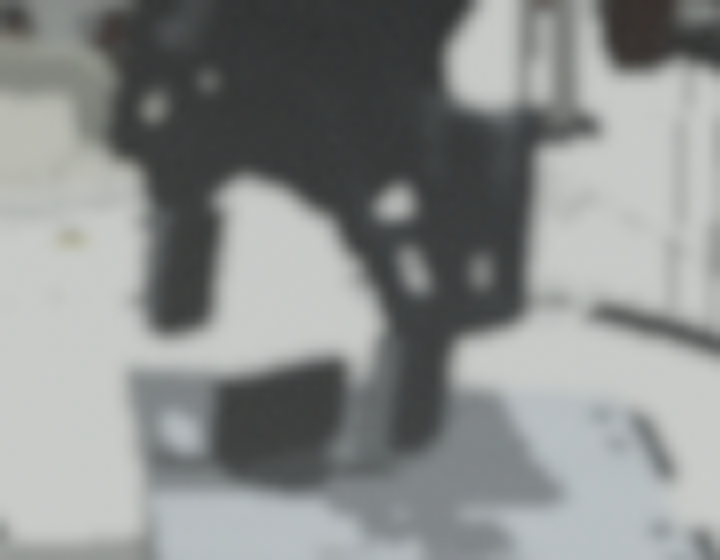

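Call:
carry_out([
  [[0,0,0,0,0,0,40],[0,0,0,0,0,0,20],[0,0,0,0,0,0,6],[0,0,0,0,0,0,4],[0,0,0,0,0,0,4]],
], force=40)

```text
t: 4.1
tcp_pos: [0.5774, -0.0498, 0.0909]
tool_rot: [-0.065, 0.737, 0.102, 0.664]
force: [-0.4, 0.0, -0.1]
finger_gap: 0.135
```

```bash
python3 - <<'E'
from g import *
np.set_printoptions(precision=3,suppress=True)
b=snap('side','side4.png')
s=manip.sense();print(s['t'],s['tcp_pos'],s['qd'],s['force'],s['ft_torque'],s['finger_gap'])
print(delta(*target(.0085,.58),s),delta(*target(.0085,.0),s))
B=cv2.resize(cv2.imread('pics/side4.png')[150:220,280:370],None,fx=8,fy=8,interpolation=cv2.INTER_CUBIC)
cv2.imwrite('pics/c4.png',B)
E
```

```text
4.15 [ 0.577 -0.05   0.091] [-0.001 -0.002 -0.001  0.002  0.004  0.   ] [-0.993  0.84   2.913] [-0.026  0.023  0.066] 0.11736635830384148
[ 0.114 -0.028  0.024  0.031 -0.053 -0.046] [ 0.114 -0.028  0.024  6.677 -0.065 -0.03 ]
```

View pics/c4.png

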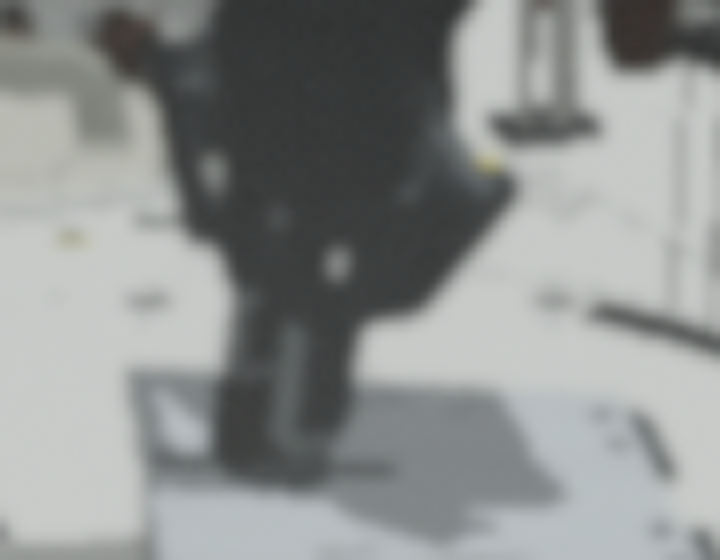

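Call:
carry_out([
  [[0,0,0,0.7,0,0,4],[0,0,0,1.4,0,0,4],[0,0,0,2.1,0,0,4],[0,0,0,2.8,0,0,4],[0,0,0,3.4,0,0,4]],
])

```text
t: 4.65
tcp_pos: [0.5775, -0.0502, 0.091]
tool_rot: [0.034, 0.744, -0.009, 0.667]
force: [-0.7, -0.8, 1.1]
finger_gap: 0.117
```

```bash
cat > st.py <<'E'
from g import *
np.set_printoptions(precision=3,suppress=True)
s=manip.sense();print(s['t'],s['tcp_pos'],'qd',abs(s['qd']).max(),s['force'],s['ft_torque'],s['finger_gap'])
print(delta(*target(.0085,.0),s))
E
python3 st.py
```

```text
4.65 [ 0.577 -0.05   0.091] qd 0.5121087979160055 [-0.655 -0.785  1.085] [-0.166 -0.022  0.061] 0.11671925705269265
[ 0.116 -0.008  0.029  3.255 -0.066 -0.013]
```

Call:
carry_out([
  [[0,0,0,0.7,0,0,4],[0,0,0,1.4,0,0,4],[0,0,0,2.1,0,0,4],[0,0,0,2.8,0,0,4],[0,0,0,3.2,0,0,4]],
])

```text
t: 5.15
tcp_pos: [0.5774, -0.0505, 0.091]
tool_rot: [0.126, 0.736, -0.112, 0.655]
force: [-0.3, -1.6, 0.8]
finger_gap: 0.115
```

```bash
python3 st.py; python3 - <<'E'
from g import *
b=snap('side','side5.png');a=snap('top','top5.png')
B=cv2.resize(cv2.imread('pics/side5.png')[160:230,280:370],None,fx=8,fy=8,interpolation=cv2.INTER_CUBIC)
cv2.imwrite('pics/c5.png',B)
E
python3 st.py
```

```text
5.15 [ 0.577 -0.05   0.091] qd 0.33280756820485985 [-0.348 -1.582  0.763] [-0.187  0.073  0.093] 0.11505748802209212
[ 0.116  0.012  0.028  0.06  -0.066  0.001]
5.25 [ 0.577 -0.05   0.091] qd 0.024533865643600515 [-1.348 -2.06   1.483] [-0.381  0.089  0.021] 0.117289153426808
[ 0.116  0.012  0.027  0.077 -0.066 -0.001]
```

View pics/c5.png

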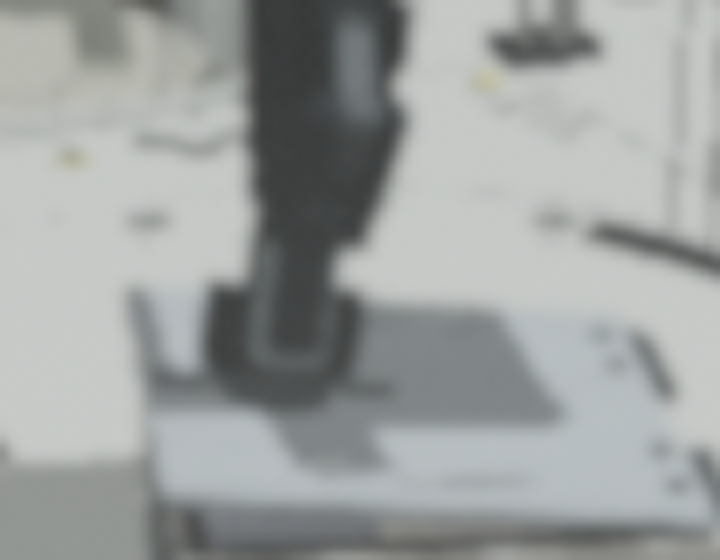

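```bash
python3 - <<'E'
from g import *
np.set_printoptions(precision=3,suppress=True)
p0,M0=target(.0114,0)
for th in(.09,.07,.05,.03,.015,0,-.01):
    p,M=target(.0114,0,th)
    print(th,np.r_[M0.T@(p-p0)/.025,R.from_matrix(M0.T@M).as_rotvec()/np.radians(5)])
E
```

```text
0.09 [ 0.092 -0.    -0.012 -0.    -0.229  0.   ]
0.07 [ 0.184  0.    -0.023 -0.    -0.458  0.   ]
0.05 [ 0.277  0.    -0.031  0.    -0.688 -0.   ]
0.03 [ 0.37   0.    -0.038  0.    -0.917  0.   ]
0.015 [ 0.439  0.    -0.041 -0.    -1.089 -0.   ]
0 [ 0.509  0.    -0.044  0.    -1.261  0.   ]
-0.01 [ 0.555  0.    -0.045  0.    -1.375  0.   ]
```

First to about 0.04 rad, to see whether the key enters (past its 0.05 stop).

Call:
carry_out([
  [[0.07,0,-0.01,0,-0.2,0,4],[0.14,0,-0.02,0,-0.35,0,4],[0.21,0,-0.02,0,-0.5,0,4],[0.28,0,-0.03,0,-0.7,0,4],[0.32,0,-0.03,0,-0.8,0,4]],
])

```text
t: 5.75
tcp_pos: [0.5758, -0.0497, 0.0829]
tool_rot: [0.122, 0.712, -0.116, 0.681]
force: [-1.4, -5.4, 3.7]
finger_gap: 0.115
```

```bash
python3 st.py
```

```text
5.75 [ 0.576 -0.05   0.083] qd 0.12827746084821542 [-1.376 -5.427  3.705] [-0.859  0.212 -0.029] 0.11522767236855824
[-0.209  0.007  0.077  0.08   0.747 -0.005]
```

Call:
carry_out([
  [[0.04,0,0,0,-0.1,0,4],[0.08,0,0,0,-0.2,0,4],[0.12,0,0,0,-0.3,0,4],[0.16,0,-0.01,0,-0.4,0,4],[0.19,0,-0.01,0,-0.46,0,4]],
])

```text
t: 6.25
tcp_pos: [0.5752, -0.0495, 0.0785]
tool_rot: [0.12, 0.699, -0.118, 0.695]
force: [-2.9, -5.1, 10.8]
finger_gap: 0.115
```

```bash
python3 st.py
```

```text
6.25 [ 0.575 -0.049  0.079] qd 0.07232073683713586 [-2.884 -5.074 10.816] [-0.9    0.575 -0.038] 0.11491542925770928
[-0.382  0.005  0.11   0.079  1.195 -0.007]
```

Call:
carry_out([
  [[0.02,0,0,0,0,0,4],[0.04,0,0,0,0,0,4],[0.04,0,0,0,0,0,4],[0.04,0,0,0,0,0,4],[0.04,0,0,0,0,0,4]],
])

```text
t: 6.75
tcp_pos: [0.5752, -0.0495, 0.0785]
tool_rot: [0.12, 0.699, -0.118, 0.695]
force: [-3.9, -4.3, 11.8]
finger_gap: 0.117
```

```bash
python3 st.py; python3 - <<'E'
from g import *
b=snap('side','side6.png')
B=cv2.resize(cv2.imread('pics/side6.png')[180:260,280:380],None,fx=8,fy=7,interpolation=cv2.INTER_CUBIC)
cv2.imwrite('pics/c6.png',B)
E
python3 st.py
```

```text
6.75 [ 0.575 -0.049  0.078] qd 0.002596853131631868 [-3.9   -4.313 11.751] [-0.844  0.748 -0.051] 0.11662563805912562
[-0.383  0.005  0.111  0.08   1.195 -0.007]
6.8 [ 0.575 -0.049  0.078] qd 0.001285520956031569 [-3.597 -4.651 12.509] [-0.808  0.709 -0.   ] 0.11332939001365107
[-0.383  0.005  0.111  0.081  1.194 -0.007]
```

View pics/c6.png

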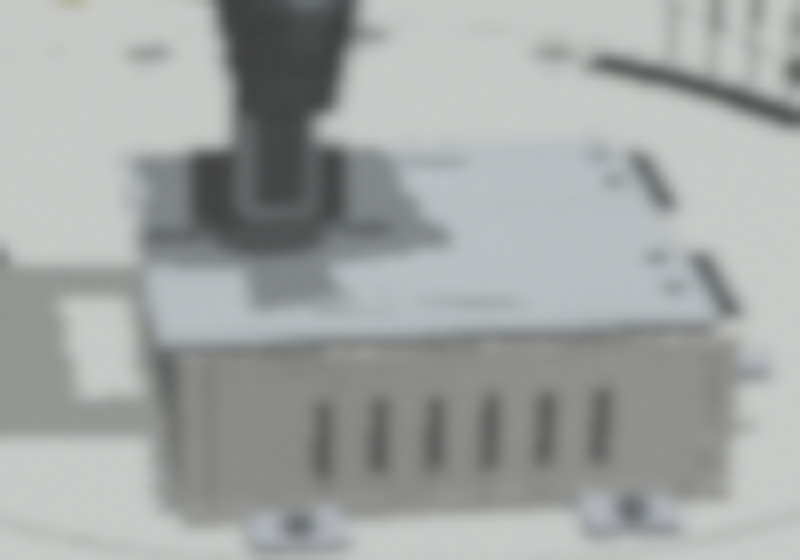

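Call:
carry_out([
  [[0.04,0,0,0,0,0,4],[0.08,0,0,0,0,0,4],[0.12,0,0,0,0,0,4],[0.12,0,0,0,0,0,4],[0.12,0,0,0,0,0,4]],
])

```text
t: 7.3
tcp_pos: [0.5752, -0.0495, 0.0783]
tool_rot: [0.119, 0.699, -0.118, 0.695]
force: [-8.5, -4.6, 30.9]
finger_gap: 0.115
```

```bash
python3 st.py
```

```text
7.3 [ 0.575 -0.049  0.078] qd 0.0023300758721572275 [-8.493 -4.562 30.938] [-0.662  1.423 -0.075] 0.11519043316484089
[-0.39   0.004  0.109  0.084  1.206 -0.005]
```

```bash
python3 - <<'E'
from g import *
np.set_printoptions(precision=1,suppress=True)
b=snap('side','side7.png')
for th in(0,.05):
    print(th,*[(proj(b,P(x,y,u,th))-[280,180]+.5)*[8,7] for x,y,u in((-.0365,-.066,0),(-.0365,-.066,-.005),(.1,-.066,0),(.0345,0,.002),(-.0345,0,.002),(-.0365,.066,0))])
H,e,l,n=frame(0); print([(proj(b,H+e*(-.07-.075)+l*-.065+n*z)-[280,180]+.5)*[8,7] for z in(-.062,0,-.002)])
cv2.imwrite('pics/c7.png',cv2.resize(cv2.imread('pics/side7.png')[200:245,285:345],None,fx=13,fy=13,interpolation=cv2.INTER_CUBIC))
print((np.array([proj(b,P(-.0365,-.066,0,t)) for t in(0,.02,.05,.11)])-[285,200]+.5)*13)
print((np.array([proj(b,H+e*(-.07-.075)+l*-.065+n*z) for z in(-.062,-.002)])-[285,200]+.5)*13)
E
python3 st.py
```

```text
0 [161.8 338. ] [161.9 352.8] [675.8 312.9] [391.4 220.8] [146.8 231.6] [120.5 150.4]
0.05 [163.3 315.3] [162.5 330.3] [676.9 310.7] [393.3 209.5] [148.5 210.5] [121.7 130.1]
[array([187.2, 527.6]), array([186.5, 349.9]), array([186.5, 355.8])]
[[197.9 367.7]
 [198.6 350.9]
 [200.4 325.6]
 [206.5 274.8]]
[[239.2 719.8]
 [238.  400.8]]
7.35 [ 0.575 -0.05   0.078] qd 0.0012252110422768777 [-8.65  -3.882 30.94 ] [-0.668  1.441 -0.04 ] 0.11655603093527037
[-0.389  0.005  0.108  0.083  1.206 -0.005]
```

View pics/c7.png

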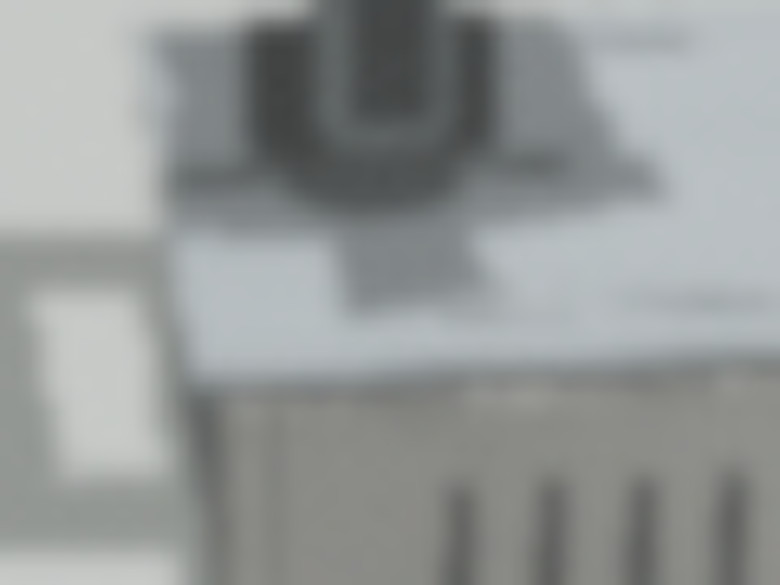

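```bash
python3 -c "
from station import manip;print(manip.sign_off())"
```

```text
the job is handed in; nothing more can be done
None
```

I turned the wing clockwise about 0.58 rad until it lay in line with the ribs. Keeping hold of it, I swung the cover down about its hinge and handed in at about t = 7.4 s with the gripper still pressing it shut.

**Last checks:**
- **Wing:** the tool pose puts it within about 0.01 rad of the ribs' line as I measured it. The side picture shows it parallel to the ribs.
- **Cover:** the tool came down 12.6 mm, the full travel at the fastener. The last 3 mm commanded moved it only about 0.2 mm while the force climbed from about 12 N to 31 N, so it had met a hard stop. The front corner in the side picture sits where the shut position predicts, well past the 0.05 rad stop of a misaligned key.
- **Force:** about 31 N upward on the tool, steady, with a 40 N grip. I estimate about 20 N on the gasket, which was not measured directly (limit 70 N).
- **Timer, bottle and cap opener:** I kept the path clear of them and felt no unexpected contact forces, but did not measure their positions again at the end.

**Disagreements:**
- Side-view heights came out about 2 mm lower than predicted throughout, before and after closing. I put this down to calibration.
- A sideways force of about 4 to 9 N remained at the end, from a slight mismatch between the grip and the fastener's axis.

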